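# Sort the ring-making tools back to their places

## Task

Tidy the goldsmith's bench: lay both brass bangles flat in the round wooden dish, side by side, and lay both square-shanked steel punches flat in the rectangular steel tray, not on top of each other. Stand the steel doming block on the middle of the log slice, large hollow still upward. Set each thing down, do not drop it, and let go of everything.

Things in the scene. Friction and masses are not known exactly. Their poses are not given: they have to be found in the camera images.
- bangle_large_mid (a point): large bangle: plain brass ring lying flat on the table, outer diameter 62 mm, wall 4 mm, 14 mm tall, about 85 g. The point is its centre, half-way up (7 mm above what it lies on); z is the ring's axis.
- bangle_small_mid (a point): small bangle: plain brass ring lying flat on the table, outer diameter 50 mm, wall 4 mm, 14 mm tall, about 70 g. The point is its centre, half-way up (7 mm above what it lies on); z is the ring's axis.
- punch_ball_mid (a point): ball punch: short steel bar lying on the table, square shank 66 mm long and 14 x 14 mm thick, with a ball tip of the same thickness that stands 8 mm out of the +x end; about 100 g. The point is the middle of the shank, half-way up (7 mm above what it lies on); x runs along the shank towards the tip, y across it.
- punch_flat_mid (a point): flat punch: short steel bar lying on the table, square shank 54 mm long and 14 x 14 mm thick, with a thin round nose (8 mm diameter, 11 mm long) on the +x end; about 85 g. The point is the middle of the shank, half-way up (7 mm above what it lies on); x runs along the shank towards the nose, y across it.
- block_mid (a point): doming block: dark steel cube of 40 mm, about 500 g, one large round hollow marked on its upper face and four small ones on each side face. The point is the middle of the cube (20 mm above what it stands on); x and y are square to its side faces, z to its top.
- dish: low round dish of dark wood, fixed, outer diameter 176 mm at the rim and 168 mm at the foot, 18 mm tall, wall 5 mm, flat inner floor 6 mm above the table and 158 mm in diameter. Origin: centre of the underside, on the table; z up.
- tray: low rectangular steel tray, open above, fixed, outside 130 mm along its x by 140 mm along its y, 20 mm tall, walls 5 mm, inner floor (120 by 130 mm) 5 mm above the table. Origin: centre of the underside, on the table; z up.
- slice: slice of a log: solid wooden disc with growth rings, dark bark round the edge, fixed, diameter 120 mm, flat top 25 mm above the table. Origin: centre of the underside, on the table; z up.

How it is judged:
By the outcome, as a careful person would: the job done as asked, in the order asked, and still so for the second after the job is handed in, with the robot touching nothing.
It also fails if it takes over 128 s, if anything falls off the work surface, if the arm or the gripper's body presses on something with over 40 N, if the wrist force passes 120 N, or if a joint passes its speed limit or range.

## Robot

A 6-joint arm with a two-finger parallel gripper is mounted at the origin on the work surface. World frame = base frame: x ahead of the robot, y to its left, z up, the work surface at z = 0. Lengths are in m, angles in rad, forces in N, time in s.
With the tool pointing down it reaches from about 0.3 to 0.75 m from the base axis. Payload 8.5 kg.
Tool frame: the origin (TCP) lies between the finger pads; the fingertips stand 19 mm ahead of it and the grasp point (between the pads) is the TCP (env.tcp_to_tips is the distance from the TCP to the fingertips, in m); z points along the fingers, y is the line along which they close (so a half turn about z gives the same grasp; the last joint's range is limited). The gripper opens to 88 mm and grips with 3 to 60 N. Pads are 18 mm wide; open, the fingers measure 123 mm over their backs; the gripper's body (75 mm by 187 mm) begins 45 mm behind the grasp point.
Start: joints at [1.003, 0.381, 1.297, -0, 1.464, -0.215], TCP at [0.19, 0.516, 0.258] pointing down, gripper open.
Joint ranges: [-3.11, 3.11], [-0.89, 2.33], [0.22, 2.48], [-1.42, 4.56], [0.17, 2.85], [-2.88, 2.88]. Speed limits (rad/s): [2.39, 2.39, 3.14, 3.14, 3.14, 3.14].

## Interface

Orientations are given as a rotation vector (axis times angle).
In Python, from cell import env gives the robot as it stands.
- The arm moves only by the tool step_arm, never from a script. Its argument "steps" is a list of rows, each a list of 3 entries, a list of its own where there are three numbers: the shift along the tool's x, y, z in m, then the turn, a rotation vector about the tool's x, y, z in degrees, then the finger opening in m, from 0 to 0.0881. A call has 1 to 20 rows; each row shifts and turns the commanded pose from where the row before left it, along the tool's axes as they then stand; what a row does not reach is not made up. A row lasts 1/8 s, in which the tool goes at most 62.5 mm and 10.7 degrees, less where a joint would pass 70% of its speed; a pose out of reach is approached as far as the arm can. A call with a gripper value outside its range is refused whole. The fingers move at their own pace and stop on an object; "newtons" is the grip in N (left out, the last holds). Time passes only in rows, so rows that do not move let the fingers close. It gives the time, the measured TCP pose, the force, the opening and the grip force at its end, in the units of the state.
- env.read_state(): the state, without advancing time (a new reading comes with each control period).
- env.get_image(name): name is "scene" or "top" or "wrist"; returns the picture (420x560x3 uint8, blue, green, red); there is no depth.
- env.calibration(name): a dict with "fx", "fy", "cx", "cy" (pixels), "R" (3x3) and "t" (3): a world point X has camera coordinates R X + t. Camera axes: x right, y down, z forward; pixel columns grow to the right and rows downward; lengths in m; the calibration is good to about 2 mm. A picture is of the moment at which its call begins: read the wrist's pose just before it. calibration takes no time and is no camera call; for the wrist camera it gives the pose at the moment of the call.
- env.hand_in(): hands the job in; it is judged then, once.
The state is a dict: "time": time; "joints": joint angles; "qvel": joint speeds; "joint_efforts": joint torques, N m; "tcp_pos": TCP position; "eef_rot": TCP orientation; "force": force on the tool from outside, world axes, zero at the start; "torque": the same for the moment, N m; "gripper_width": opening from 0.0 (shut) to 1.0 (fully open); "gripper_force": force on a finger pad.
Only numpy, scipy, OpenCV 4.12 (cv2) and the standard library are available. Lean on these libraries where they do the work, as an engineer would, in place of code of your own. Each camera call takes 0.05 s, during which the arm holds its last target. There are 200 camera calls.

## Working session

There is one attempt and no reset: what is moved stays moved. The work goes in short steps, Python scripts to look and compute and a tool call to move; the robot and the scene stay as the last step left them, time stands still between calls to the robot, and variables do not carry over. Pictures are saved under pics/ and viewed, at most 14 in all, crops included, and the job is handed in when it is done.

Besides the shell and the picture viewer there is one more tool, called after ">>>" as a command line: name --argument value ..., lists and objects as JSON in quotes. step_arm: Moves the arm, as the interface text tells. Its arguments: {"type":"object","properties":{"steps":{"type":"array"},"newtons":{"type":"number"}},"required":["steps"]}

```bash
mkdir -p pics; ls; python3 - <<'E'
from cell import env
import cv2
for n in("top","scene"):
    cv2.imwrite(f"pics/{n}0.png",env.get_image(n))
    c=env.calibration(n);print(n,c)
s=env.read_state();print(s)
E
```

```text
pics
top {'fx': 538.5421074405024, 'fy': 538.5421074405024, 'cx': 283.6890187508162, 'cy': 209.63044646735057, 'R': array([[ 0.01755506, -0.99975668,  0.01335694],
       [-0.99250647, -0.01904032, -0.12069949],
       [ 0.12092444, -0.01113797, -0.99259923]]), 't': array([-0.02387273,  0.55724983,  1.08876626])}
scene {'fx': 446.8513349406174, 'fy': 446.8513349406174, 'cx': 274.10885933843923, 'cy': 212.838060476276, 'R': array([[-0.37336676,  0.92766642, -0.00568086],
       [ 0.54227628,  0.21327841, -0.81267998],
       [-0.75268433, -0.30650828, -0.58268256]]), 't': array([ 0.21692094, -0.26496103,  1.353653  ])}
{'time': 0.1, 'joints': array([ 1.00271298e+00,  3.81100521e-01,  1.29814214e+00,  2.74154919e-05,
        1.46359874e+00, -2.15315836e-01]), 'qvel': array([-0.000736  , -0.00154748, -0.00225242,  0.00090494, -0.00114955,
        0.00149014]), 'joint_efforts': array([ 3.75654330e-03, -4.38649142e+01, -2.24910593e+01,  7.14427815e-02,
        3.42231779e-02, -9.34550894e-05]), 'tcp_pos': array([0.18990448, 0.51593717, 0.25722903]), 'eef_rot': array([-5.51173516e-01, -3.09235437e+00,  1.79632700e-03]), 'force': array([-1.15357971, -0.44127906, -0.38701935]), 'torque': array([ 5.89181620e-05, -1.30845714e-02,  8.71652827e-03]), 'gripper_force': 0.0, 'gripper_width': 0.9984371069514223}
```

```bash
python3 - <<'E'
import cv2
a=cv2.imread("pics/top0.png");cv2.imwrite("pics/top0b.png",cv2.resize(a,(800,600),interpolation=cv2.INTER_CUBIC))
E
```

```text
(no output)
```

View pics/top0b.png

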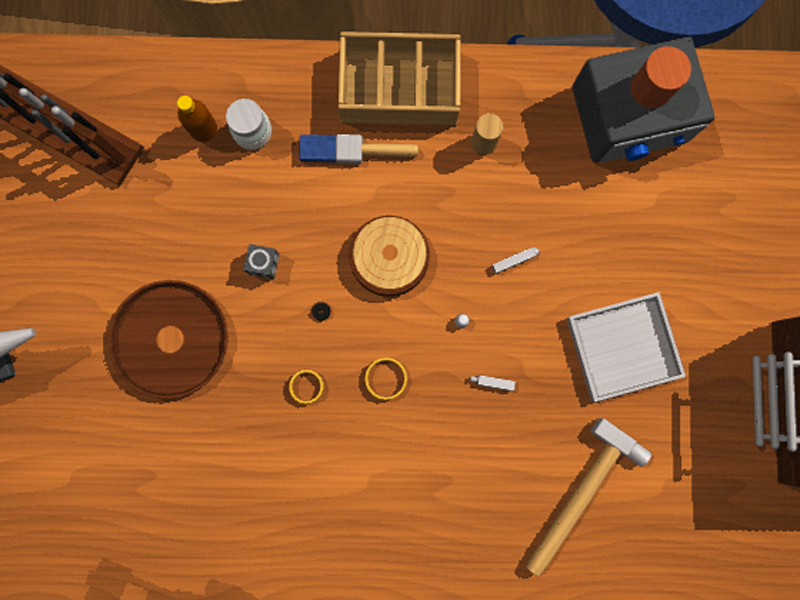

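View pics/scene0.png

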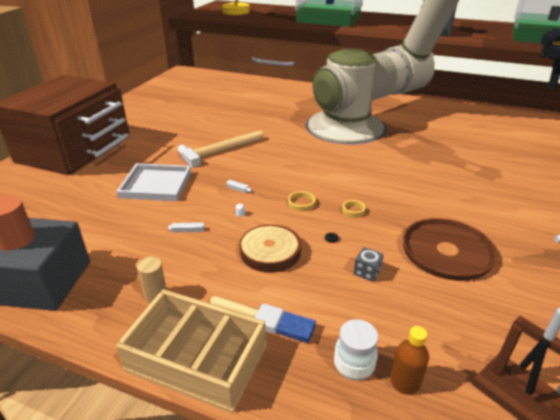

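The top picture, enlarged to 800 px, shows:
- Dish at (170,340), block at (261,261) and slice at (390,254).
- Small bangle at (306,387) and large bangle at (385,379).
- Flat punch at (495,384) with its nose to the left, ball punch at (515,260), tray at (627,348).
- Clutter is a black knob at (320,311) and a white knob at (460,321).

I'll take an enlarged crop next.

```bash
python3 - <<'E'
import cv2
a=cv2.imread("pics/top0.png");c=a[145:290,160:390]
cv2.imwrite("pics/crop1.png",cv2.resize(c,None,fx=3.47,fy=3.47,interpolation=cv2.INTER_CUBIC))
E
```

```text
(no output)
```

View pics/crop1.png

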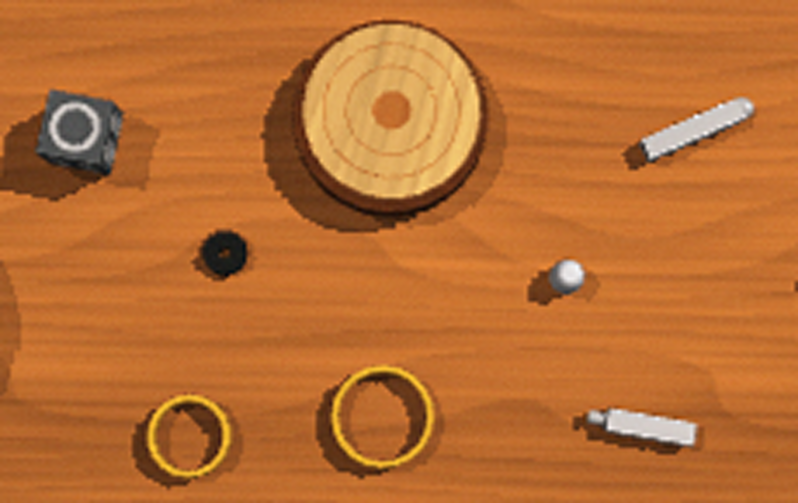

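```bash
cat > h.py <<'E'
from cell import env
import numpy as np, cv2
from scipy.spatial.transform import Rotation as Ro
def w(u,v,z,cam="top",c=None):
    c=c or env.calibration(cam)
    d=c["R"].T@np.array([(u-c["cx"])/c["fx"],(v-c["cy"])/c["fy"],1]); o=-c["R"].T@c["t"]
    return o+d*(z-o[2])/d[2]
def crop1(x,y,z): return w(x/3.47+160-.36,y/3.47+145-.36,z)
def big(x,y,z): return w(x*.7-.15,y*.7-.15,z)
def plan(p,ang=None):
    """ang: wanted world direction (deg) of closing axis (tool y), mod 180"""
    s=env.read_state();R=Ro.from_rotvec(s["eef_rot"]).as_matrix()
    a=np.degrees(np.arctan2(R[1,1],R[0,1])); t=0 
    if ang is not None:
        t=-((ang-a+90)%180-90)
        R=R@Ro.from_rotvec([0,0,np.radians(t)]).as_matrix()
    d=R.T@(np.array(p)-s["tcp_pos"])
    print("t=%.2f tcp"%s["time"],s["tcp_pos"].round(4),"yang %.1f q6 %.2f w %.1fmm"%(a,s["joints"][5],s["gripper_width"]*88.1),"tilt",R[:2,2].round(3),"| turn %.1f then shift mm"%t,(d*1000).round(1))
E
python3 - <<'E'
from h import *
np.set_printoptions(suppress=True,precision=4)
P=dict(block=crop1(75,127,.04),slice=crop1(393,110,.025),large=crop1(383,417,.014),small=crop1(189,436,.014),flat=crop1(652,427,.014),flatnose=crop1(596,417,.007),ball=crop1(692,130,.014),balltip=crop1(752,104,.007),ballend=crop1(642,150,.007),blk=crop1(223,253,.01),wht=crop1(567,275,.02))
for c in [(569,319),(660,293),(685,378),(594,404)]: print("tray",big(*c,.02))
P["tray"]=big(627,348.5,.02);P["dish"]=big(167.7,340,.018);P["dishmid"]=big(170,340,.006)
P["b1"]=crop1(51,91,.04);P["b2"]=crop1(119,103,.04);P["b3"]=crop1(38,159,.04)
for k,v in P.items(): print(k,v)
plan(P["large"]+[0,0,.1],90)
E
```

```text
tray [ 0.5352 -0.2558  0.02  ]
tray [ 0.5765 -0.3917  0.02  ]
tray [ 0.4515 -0.4257  0.02  ]
tray [ 0.4114 -0.2914  0.02  ]
block [0.6123 0.2007 0.04  ]
slice [0.6292 0.0104 0.025 ]
large [0.443  0.0127 0.014 ]
small [0.4296 0.1293 0.014 ]
flat [ 0.4399 -0.1499  0.014 ]
flatnose [ 0.4455 -0.1167  0.007 ]
ball [ 0.6224 -0.174   0.014 ]
balltip [ 0.6408 -0.2125  0.007 ]
ballend [ 0.6105 -0.1441  0.007 ]
blk [0.5411 0.1127 0.01  ]
wht [ 0.5306 -0.0972  0.02  ]
tray [ 0.4932 -0.3411  0.02  ]
dish [0.4934 0.3334 0.018 ]
dishmid [0.4942 0.3335 0.006 ]
b1 [0.6339 0.2159 0.04  ]
b2 [0.6274 0.1749 0.04  ]
b3 [0.5924 0.222  0.04  ]
t=0.10 tcp [0.1899 0.5159 0.2572] yang 69.8 q6 -0.22 w 88.0mm tilt [-0.001 -0.001] | turn -20.2 then shift mm [-253.2 -503.   143.6]
```

```bash
python3 -c "
from h import *
plan([.443,.0127,.14],0)"
```

```text
t=0.10 tcp [0.1899 0.5159 0.2572] yang 69.8 q6 -0.22 w 88.0mm tilt [-0.001 -0.001] | turn 69.8 then shift mm [-503.1  253.2  117.6]
```

>>> step_arm --steps '[[[0,0,0],[0,0,10],0.088],[[0,0,0],[0,0,10],0.088],[[0,0,0],[0,0,10],0.088],[[0,0,0],[0,0,10],0.088],[[0,0,0],[0,0,10],0.088],[[0,0,0],[0,0,10],0.088],[[0,0,0],[0,0,9.8],0.088],[[-0.05,0.025,0.012],[0,0,0],0.088],[[-0.05,0.025,0.012],[0,0,0],0.088],[[-0.05,0.025,0.012],[0,0,0],0.088],[[-0.05,0.025,0.012],[0,0,0],0.088],[[-0.05,0.025,0.012],[0,0,0],0.088],[[-0.05,0.025,0.012],[0,0,0],0.088],[[-0.05,0.025,0.012],[0,0,0],0.088],[[-0.05,0.025,0.012],[0,0,0],0.088],[[-0.05,0.025,0.012],[0,0,0],0.088],[[-0.05,0.025,0.012],[0,0,0],0.088],[[0,0,0],[0,0,0],0.088],[[0,0,0],[0,0,0],0.088]]'

```text
time: 2.48
tcp_pos: [0.4394, 0.0165, 0.1376]
eef_rot: [-2.221, -2.22, 0.001]
force: [-1.0, -0.4, -0.5]
gripper_width: 0.997
gripper_force: 0.0
```

```bash
python3 -c "
from h import *
plan([.443,.0127,.022],0)
c=env.calibration('wrist');i=env.get_image('wrist');np.save('w1.npy',c,allow_pickle=True)
print(c, -c['R'].T@c['t'])
cv2.imwrite('pics/w1.png',i)"
```

```text
t=2.48 tcp [0.4394 0.0165 0.1376] yang -0.0 q6 -0.23 w 87.9mm tilt [-0.001  0.   ] | turn -0.0 then shift mm [ -3.8   3.7 115.6]
{'fx': 319.3094545210265, 'fy': 319.3094545210265, 'cx': 274.69020827032205, 'cy': 207.24061783858627, 'R': array([[ 9.99997643e-01, -8.65776901e-04, -1.99115966e-03],
       [-3.11689486e-04, -9.64803841e-01,  2.62970438e-01],
       [-2.14875222e-03, -2.62969198e-01, -9.64801837e-01]]), 't': array([-0.44006774,  0.01248338,  0.27898604])} [0.44067006 0.08502775 0.26500724]
```

View pics/w1.png

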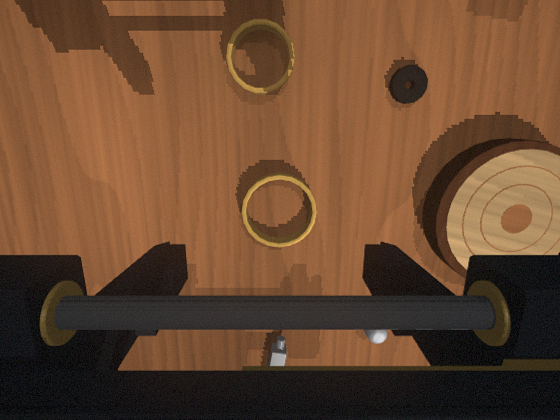

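The wrist view shows the large bangle's top ring centred at (279,211), the small one at (260,57), and the slice's heart at (516,218).

```bash
python3 -c "
from h import *
c=np.load('w1.npy',allow_pickle=True).item()
p=w(279.5,211.5,.014,c=c);print(p,w(260.5,57,.014,c=c),w(516,218,.025,c=c))
plan([p[0],p[1],.022],0)"
```

```text
[0.44404098 0.01300117 0.014     ] [0.42995997 0.12908044 0.014     ] [0.6295691  0.01079467 0.025     ]
t=2.52 tcp [0.4393 0.017  0.1378] yang 0.0 q6 -0.23 w 88.1mm tilt [-0.001  0.   ] | turn 0.0 then shift mm [ -4.    4.8 115.8]
```

>>> step_arm --steps '[[[-0.004,0.005,0.05],[0,0,0],0.088],[[0,0,0.045],[0,0,0],0.088],[[0,0,0.015],[0,0,0],0.088],[[0,0,0.006],[0,0,0],0.08],[[0,0,0],[0,0,0],0.05],[[0,0,0],[0,0,0],0.05],[[0,0,0],[0,0,0],0.05],[[0,0,0],[0,0,0],0.05],[[0,0,0],[0,0,0],0.05]]' --newtons 15

```text
time: 3.65
tcp_pos: [0.4452, 0.0122, 0.0224]
eef_rot: [2.221, 2.22, 0.002]
force: [-1.2, 3.7, 7.1]
gripper_width: 0.706
gripper_force: 15.0
```

```bash
python3 -c "
from h import *
plan([.494,.2985,.028],0)"
```

```text
t=3.65 tcp [0.4452 0.0122 0.0224] yang -0.0 q6 -0.24 w 62.2mm tilt [ 0.001 -0.   ] | turn -0.0 then shift mm [286.3  48.8  -5.5]
```

>>> step_arm --steps '[[[0,0,-0.04],[0,0,0],0.05],[[0.03,0.005,-0.02],[0,0,0],0.05],[[0.05,0.01,0],[0,0,0],0.05],[[0.05,0.01,0],[0,0,0],0.05],[[0.05,0.008,0],[0,0,0],0.05],[[0.05,0.008,0],[0,0,0],0.05],[[0.036,0.005,0],[0,0,0],0.05],[[0.02,0.003,0],[0,0,0],0.05],[[0,0,0],[0,0,0],0.05],[[0,0,0.035],[0,0,0],0.05],[[0,0,0.012],[0,0,0],0.05],[[0,0,0.004],[0,0,0],0.05],[[0,0,0],[0,0,0],0.05],[[0,0,0],[0,0,0],0.05]]'

```text
time: 5.4
tcp_pos: [0.4944, 0.298, 0.0316]
eef_rot: [2.221, 2.221, 0.002]
force: [0.3, -0.4, -1.0]
gripper_width: 0.705
gripper_force: 15.0
```

```bash
python3 -c "
from h import *
plan([.494,.2985,.0288],0)"
```

```text
t=5.40 tcp [0.4944 0.298  0.0316] yang -0.0 q6 0.34 w 62.1mm tilt [0.001 0.   ] | turn -0.0 then shift mm [ 0.5 -0.4  2.8]
```

>>> step_arm --steps '[[[0,0,0.0015],[0,0,0],0.05],[[0,0,0.001],[0,0,0],0.05],[[0,0,0.0007],[0,0,0],0.05],[[0,0,0],[0,0,0],0.05]]'

```text
time: 5.9
tcp_pos: [0.4941, 0.2981, 0.0284]
eef_rot: [2.221, 2.221, 0.001]
force: [-2.8, -1.0, 7.4]
gripper_width: 0.706
gripper_force: 15.0
```

>>> step_arm --steps '[[[0,0,0],[0,0,0],0.072],[[0,0,0],[0,0,0],0.072],[[0,0,-0.03],[0,0,0],0.072],[[0,0,-0.03],[0,0,0],0.075],[[-0.05,-0.019,0],[0,0,0],0.075],[[-0.05,-0.019,0],[0,0,0],0.075],[[-0.05,-0.019,0],[0,0,0],0.075],[[-0.019,-0.007,0],[0,0,0],0.075],[[0,0,0],[0,0,0],0.075],[[0,0,0.04],[0,0,0],0.075],[[0,0,0.015],[0,0,0],0.075],[[0,0,0],[0,0,0],0.075],[[0,0,0],[0,0,0],0.075]]'

```text
time: 7.52
tcp_pos: [0.4305, 0.1296, 0.033]
eef_rot: [2.22, 2.221, 0.001]
force: [-0.2, -0.1, 0.4]
gripper_width: 0.85
gripper_force: 0.0
```

```bash
python3 -c "
from h import *
plan([.430,.129,.0222],0)"
```

```text
t=7.53 tcp [0.4305 0.1296 0.033 ] yang 0.0 q6 0.03 w 74.9mm tilt [0.001 0.   ] | turn 0.0 then shift mm [-0.6 -0.5 10.8]
```

>>> step_arm --steps '[[[-0.0006,-0.0005,0.007],[0,0,0],0.075],[[0,0,0.004],[0,0,0],0.075],[[0,0,0],[0,0,0],0.04],[[0,0,0],[0,0,0],0.04],[[0,0,0],[0,0,0],0.04],[[0,0,0],[0,0,0],0.04],[[0,0,0],[0,0,0],0.04]]' --newtons 15

```text
time: 8.4
tcp_pos: [0.4295, 0.1284, 0.0217]
eef_rot: [2.222, 2.221, 0.0]
force: [0.0, -0.0, 0.2]
gripper_width: 0.565
gripper_force: 15.0
```

```bash
python3 -c "
from h import *
plan([.494,.3685,.0285],0)"
```

```text
t=8.40 tcp [0.4295 0.1284 0.0217] yang -0.0 q6 0.03 w 49.8mm tilt [ 0. -0.] | turn -0.0 then shift mm [240.1  64.5  -6.8]
```

>>> step_arm --steps '[[[0,0,-0.04],[0,0,0],0.04],[[0.02,0.006,-0.02],[0,0,0],0.04],[[0.05,0.013,0],[0,0,0],0.04],[[0.05,0.013,0],[0,0,0],0.04],[[0.05,0.013,0],[0,0,0],0.04],[[0.04,0.011,0],[0,0,0],0.04],[[0.03,0.0085,0],[0,0,0],0.04],[[0,0,0],[0,0,0],0.04],[[0,0,0.035],[0,0,0],0.04],[[0,0,0.012],[0,0,0],0.04],[[0,0,0.004],[0,0,0],0.04],[[0,0,0],[0,0,0],0.04],[[0,0,0.001],[0,0,0],0.04],[[0,0,0],[0,0,0],0.04]]'

```text
time: 10.15
tcp_pos: [0.4942, 0.3685, 0.0301]
eef_rot: [2.222, 2.221, 0.001]
force: [0.2, 1.3, -0.8]
gripper_width: 0.562
gripper_force: 15.0
```

>>> step_arm --steps '[[[0,0,0.0012],[0,0,0],0.04],[[0,0,0.0008],[0,0,0],0.04],[[0,0,0.0005],[0,0,0],0.04],[[0,0,0],[0,0,0],0.04]]'

```text
time: 10.65
tcp_pos: [0.494, 0.3685, 0.0276]
eef_rot: [2.221, 2.221, 0.0]
force: [-1.7, -1.2, 5.5]
gripper_width: 0.564
gripper_force: 15.0
```

```bash
python3 -c "
from h import *
# flat punch: axis angle; ball axis angle
f=np.array([.4455-.4399,-.1167+.1499]);b=np.array([.6408-.6105,-.2125+.1441])
af=np.degrees(np.arctan2(f[1],f[0]));ab=np.degrees(np.arctan2(b[1],b[0]));print(af,ab)
plan([.4399,-.1499,.1285],af+90)
plan([.4399,-.1499,.1285],0)"
```

```text
80.4257721149082 -66.10749769197339
t=10.65 tcp [0.494  0.3685 0.0276] yang -0.0 q6 0.45 w 49.7mm tilt [0. 0.] | turn 9.6 then shift mm [-520.1   32.9 -101. ]
t=10.65 tcp [0.494  0.3685 0.0276] yang -0.0 q6 0.45 w 49.7mm tilt [0. 0.] | turn -0.0 then shift mm [-518.4  -54.1 -101. ]
```

>>> step_arm --steps '[[[0,0,0],[0,0,0],0.06],[[0,0,0],[0,0,0],0.06],[[0,0,-0.03],[0,0,0],0.06],[[0,0,-0.05],[0,0,0],0.06],[[0,0,-0.021],[0,0,9.6],0.06],[[-0.055,0.0035,0],[0,0,0],0.06],[[-0.055,0.0035,0],[0,0,0],0.06],[[-0.055,0.0035,0],[0,0,0],0.06],[[-0.055,0.0035,0],[0,0,0],0.06],[[-0.055,0.0035,0],[0,0,0],0.06],[[-0.055,0.0035,0],[0,0,0],0.06],[[-0.055,0.0035,0],[0,0,0],0.06],[[-0.055,0.0035,0],[0,0,0],0.06],[[-0.055,0.0035,0],[0,0,0],0.06],[[-0.025,0.0015,0],[0,0,0],0.06],[[0,0,0],[0,0,0],0.06],[[0,0,0],[0,0,0],0.06]]'

```text
time: 12.78
tcp_pos: [0.4396, -0.149, 0.128]
eef_rot: [-2.399, -2.028, -0.0]
force: [-0.5, 0.7, -0.2]
gripper_width: 0.685
gripper_force: 0.0
```

```bash
python3 -c "
from h import *
plan([.4399,-.1499,.1285],-9.6)
c=env.calibration('wrist');i=env.get_image('wrist');np.save('w2.npy',c,allow_pickle=True)
t=env.get_image('top')
b=cv2.resize(i[100:300,180:380],(400,400),interpolation=cv2.INTER_CUBIC)
d=cv2.resize(t[180:300,60:180],(400,400),interpolation=cv2.INTER_CUBIC)
cv2.imwrite('pics/w2.png',np.hstack([b,d]))"
```

```text
t=12.78 tcp [ 0.4396 -0.149   0.128 ] yang -9.6 q6 -0.42 w 60.3mm tilt [-0.  0.] | turn 0.0 then shift mm [-0.9  0.4 -0.6]
```

View pics/w2.png

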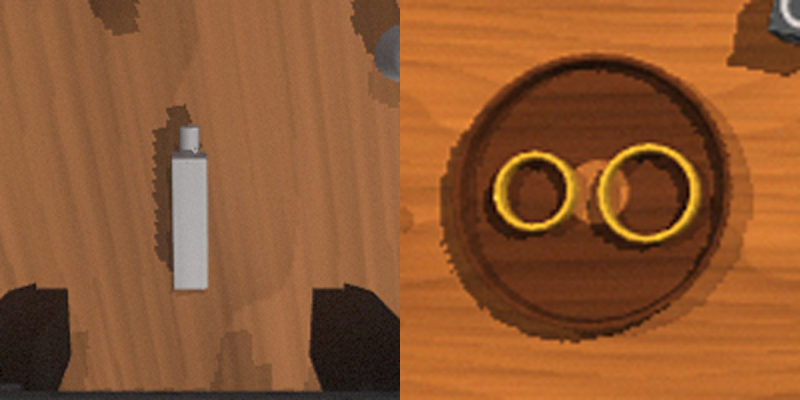

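Left crop: the flat punch's top face is centred at crop (190,223), lined up with the gripper, and its nose points away. Right crop: both bangles lie flat side by side in the dish.

```bash
python3 -c "
from h import *
c=np.load('w2.npy',allow_pickle=True).item()
p=w(275.1,211.5,.014,c=c);print(p)
plan([p[0],p[1],.0222],-10.2)"
```

```text
[ 0.44045927 -0.14971107  0.014     ]
t=12.88 tcp [ 0.4397 -0.1487  0.1281] yang -9.5 q6 -0.42 w 60.0mm tilt [-0.  0.] | turn 0.7 then shift mm [ -0.9   0.9 105.9]
```

>>> step_arm --steps '[[[-0.001,0.001,0.05],[0,0,0.5],0.05],[[0,0,0.04],[0,0,0],0.04],[[0,0,0.012],[0,0,0],0.04],[[0,0,0.004],[0,0,0],0.04],[[0,0,0],[0,0,0],0.005],[[0,0,0],[0,0,0],0.005],[[0,0,0],[0,0,0],0.005],[[0,0,0],[0,0,0],0.005],[[0,0,0],[0,0,0],0.005]]' --newtons 25

```text
time: 14.0
tcp_pos: [0.4407, -0.1511, 0.0227]
eef_rot: [2.408, 2.016, 0.001]
force: [-1.5, 1.5, 6.3]
gripper_width: 0.154
gripper_force: 25.0
```

```bash
python3 -c "
from h import *
plan([.4701,-.3478,.0275],16.2)"
```

```text
t=14.00 tcp [ 0.4407 -0.1511  0.0227] yang -10.1 q6 -0.41 w 13.5mm tilt [ 0.001 -0.001] | turn -26.3 then shift mm [-197.1  -26.7   -4.6]
```

>>> step_arm --steps '[[[0,0,-0.04],[0,0,0],0.005],[[0,0,-0.02],[0,0,-9],0.005],[[0,0,0],[0,0,-9],0.005],[[0,0,0],[0,0,-8.3],0.005],[[-0.05,-0.007,0],[0,0,0],0.005],[[-0.05,-0.007,0],[0,0,0],0.005],[[-0.05,-0.007,0],[0,0,0],0.005],[[-0.03,-0.004,0],[0,0,0],0.005],[[-0.017,-0.002,0],[0,0,0],0.005],[[0,0,0],[0,0,0],0.005],[[0,0,0.035],[0,0,0],0.005],[[0,0,0.012],[0,0,0],0.005],[[0,0,0.004],[0,0,0],0.005],[[0,0,0],[0,0,0],0.005],[[0,0,0.001],[0,0,0],0.005],[[0,0,0],[0,0,0],0.005]]'

```text
time: 16.0
tcp_pos: [0.4696, -0.3477, 0.0305]
eef_rot: [1.886, 2.511, -0.0]
force: [-0.2, 0.8, -1.8]
gripper_width: 0.157
gripper_force: 25.0
```

```bash
python3 -c "
from h import *
plan([.4701,-.3478,.0277],16.2)"
```

```text
t=16.00 tcp [ 0.4696 -0.3477  0.0305] yang 16.2 q6 -1.12 w 13.8mm tilt [ 0.001 -0.001] | turn -0.0 then shift mm [-0.2  0.4  2.8]
```

>>> step_arm --steps '[[[0,0,0.0015],[0,0,0],0.005],[[0,0,0.001],[0,0,0],0.005],[[0,0,0.0005],[0,0,0],0.005],[[0,0,0],[0,0,0],0.005]]'

```text
time: 16.5
tcp_pos: [0.4695, -0.3477, 0.0277]
eef_rot: [1.886, 2.512, -0.0]
force: [-2.0, 2.3, 6.1]
gripper_width: 0.154
gripper_force: 25.0
```

```bash
python3 -c "
from h import *
plan([.4701,-.3478,.0277],16.2)
plan([.6224,-.174,.1285],-66.1-90)"
```

```text
t=16.50 tcp [ 0.4695 -0.3477  0.0277] yang 16.2 q6 -1.12 w 13.5mm tilt [ 0. -0.] | turn -0.0 then shift mm [-0.3  0.6  0. ]
t=16.50 tcp [ 0.4695 -0.3477  0.0277] yang 16.2 q6 -1.12 w 13.5mm tilt [ 0. -0.] | turn -7.7 then shift mm [  96.8  210.2 -100.8]
```

>>> step_arm --steps '[[[0,0,0],[0,0,0],0.024],[[0,0,0],[0,0,0],0.024],[[0,0,-0.03],[0,0,0],0.024],[[0,0,-0.05],[0,0,0],0.05],[[0,0,-0.021],[0,0,-7.7],0.06],[[0.023,0.05,0],[0,0,0],0.06],[[0.023,0.05,0],[0,0,0],0.06],[[0.023,0.05,0],[0,0,0],0.06],[[0.018,0.04,0],[0,0,0],0.06],[[0.01,0.02,0],[0,0,0],0.06],[[0,0,0],[0,0,0],0.06],[[0,0,0],[0,0,0],0.06]]'

```text
time: 18.0
tcp_pos: [0.6214, -0.1752, 0.128]
eef_rot: [-1.715, -2.632, 0.001]
force: [0.3, 0.2, -1.0]
gripper_width: 0.685
gripper_force: 0.0
```

```bash
python3 -c "
from h import *
plan([.6224,-.174,.1285],-66.1-90)
c=env.calibration('wrist');i=env.get_image('wrist');np.save('w3.npy',c,allow_pickle=True)
t=env.get_image('top')
b=cv2.resize(i[100:300,180:380],(400,400),interpolation=cv2.INTER_CUBIC)
d=cv2.resize(t[190:300,385:495],(400,400),interpolation=cv2.INTER_CUBIC)
cv2.imwrite('pics/w3.png',np.hstack([b,d]))"
```

```text
t=18.00 tcp [ 0.6214 -0.1752  0.128 ] yang 23.8 q6 -0.87 w 60.3mm tilt [-0.001 -0.   ] | turn -0.1 then shift mm [ 0.7  1.4 -0.5]
```

View pics/w3.png

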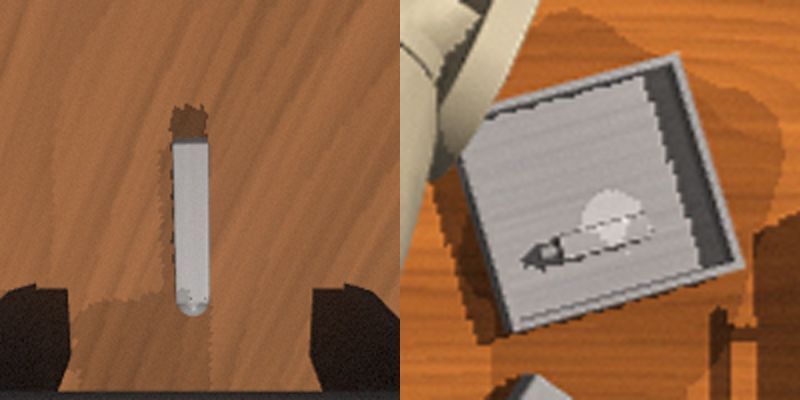

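Left crop: the ball punch's shank is centred at about crop (192,221) with its tip toward the bottom. Right crop: the flat punch lies flat in the tray.

```bash
python3 -c "
from h import *
c=np.load('w3.npy',allow_pickle=True).item()
p=w(180+192/2-.25,100+221/2-.25,.014,c=c);print(p)
plan([p[0],p[1],.0222],23.2)"
```

```text
[ 0.6233539  -0.17455209  0.014     ]
t=18.10 tcp [ 0.6215 -0.1753  0.1281] yang 23.8 q6 -0.87 w 60.0mm tilt [-0. -0.] | turn 0.6 then shift mm [ -0.    2.  105.9]
```

>>> step_arm --steps '[[[0,0.002,0.05],[0,0,0.5],0.05],[[0,0,0.04],[0,0,0],0.04],[[0,0,0.012],[0,0,0],0.04],[[0,0,0.004],[0,0,0],0.04],[[0,0,0],[0,0,0],0.005],[[0,0,0],[0,0,0],0.005],[[0,0,0],[0,0,0],0.005],[[0,0,0],[0,0,0],0.005],[[0,0,0],[0,0,0],0.005]]' --newtons 25

```text
time: 19.23
tcp_pos: [0.6243, -0.1733, 0.023]
eef_rot: [1.724, 2.625, 0.0]
force: [-1.9, 0.1, 5.1]
gripper_width: 0.157
gripper_force: 25.0
```

```bash
python3 -c "
from h import *
plan([.5162,-.3344,.0277],16.2)"
```

```text
t=19.23 tcp [ 0.6243 -0.1733  0.023 ] yang 23.4 q6 -0.86 w 13.8mm tilt [ 0.001 -0.001] | turn 7.2 then shift mm [-124.6 -148.8   -4.7]
```

>>> step_arm --steps '[[[0,0,-0.04],[0,0,0],0.005],[[0,0,-0.02],[0,0,7.2],0.005],[[-0.03,-0.036,0],[0,0,0],0.005],[[-0.03,-0.036,0],[0,0,0],0.005],[[-0.03,-0.036,0],[0,0,0],0.005],[[-0.022,-0.026,0],[0,0,0],0.005],[[-0.0125,-0.015,0],[0,0,0],0.005],[[0,0,0],[0,0,0],0.005],[[0,0,0.035],[0,0,0],0.005],[[0,0,0.012],[0,0,0],0.005],[[0,0,0.004],[0,0,0],0.005],[[0,0,0],[0,0,0],0.005],[[0,0,0.001],[0,0,0],0.005],[[0,0,0],[0,0,0],0.005]]'

```text
time: 20.98
tcp_pos: [0.5158, -0.3343, 0.0306]
eef_rot: [1.886, 2.511, -0.0]
force: [0.1, 0.4, -1.3]
gripper_width: 0.155
gripper_force: 25.0
```

```bash
python3 -c "
from h import *
plan([.5162,-.3344,.0280],16.2)"
```

```text
t=20.98 tcp [ 0.5158 -0.3343  0.0306] yang 16.2 q6 -1.05 w 13.7mm tilt [ 0.001 -0.001] | turn -0.0 then shift mm [-0.2  0.3  2.6]
```

>>> step_arm --steps '[[[0,0,0.0013],[0,0,0],0.005],[[0,0,0.001],[0,0,0],0.005],[[0,0,0.0005],[0,0,0],0.005],[[0,0,0],[0,0,0],0.005]]'

```text
time: 21.48
tcp_pos: [0.5157, -0.3342, 0.028]
eef_rot: [1.886, 2.512, -0.0]
force: [-1.6, 1.8, 4.9]
gripper_width: 0.155
gripper_force: 25.0
```

```bash
python3 -c "
from h import *
plan([.5162,-.3344,.0280],16.2)
plan([.6123,.2007,.15],-10)
plan([.6123,.2007,.15],80)"
```

```text
t=21.48 tcp [ 0.5157 -0.3342  0.028 ] yang 16.2 q6 -1.05 w 13.6mm tilt [ 0. -0.] | turn -0.0 then shift mm [-0.3  0.5 -0. ]
t=21.48 tcp [ 0.5157 -0.3342  0.028 ] yang 16.2 q6 -1.05 w 13.6mm tilt [ 0. -0.] | turn 26.2 then shift mm [ 543.6    2.3 -122.2]
t=21.48 tcp [ 0.5157 -0.3342  0.028 ] yang 16.2 q6 -1.05 w 13.6mm tilt [ 0. -0.] | turn -63.8 then shift mm [  -2.3  543.6 -122.2]
```

>>> step_arm --steps '[[[0,0,0],[0,0,0],0.024],[[0,0,0],[0,0,0],0.024],[[0,0,-0.03],[0,0,0],0.024],[[0,0,-0.05],[0,0,0],0.05],[[0,0,-0.042],[0,0,9],0.07],[[0,0,0],[0,0,9],0.07],[[0,0,0],[0,0,7.2],0.07],[[0.055,0.0012,0],[0,0,0],0.07],[[0.055,0.0012,0],[0,0,0],0.07],[[0.055,0.0012,0],[0,0,0],0.07],[[0.055,0.0012,0],[0,0,0],0.07],[[0.055,0.0012,0],[0,0,0],0.07],[[0.055,0.0012,0],[0,0,0],0.07],[[0.055,0.0012,0],[0,0,0],0.07],[[0.055,0.0012,0],[0,0,0],0.07],[[0.055,0.0012,0],[0,0,0],0.07],[[0.048,0.001,0],[0,0,0],0.07],[[0,0,0],[0,0,0],0.07],[[0,0,0],[0,0,0],0.07]]'

```text
time: 23.85
tcp_pos: [0.6122, 0.1997, 0.149]
eef_rot: [-2.389, -2.04, 0.001]
force: [0.6, -0.3, -0.1]
gripper_width: 0.793
gripper_force: 0.0
```

```bash
python3 -c "
from h import *
plan([.6123,.2007,.15],-9)
c=env.calibration('wrist');i=env.get_image('wrist');np.save('w4.npy',c,allow_pickle=True)
t=env.get_image('top')
b=cv2.resize(i[100:300,180:380],(400,400),interpolation=cv2.INTER_CUBIC)
d=cv2.resize(t[190:300,385:495],(400,400),interpolation=cv2.INTER_CUBIC)
cv2.imwrite('pics/w4.png',np.hstack([b,d]))"
```

```text
t=23.85 tcp [0.6122 0.1997 0.149 ] yang -9.0 q6 0.29 w 69.8mm tilt [-0.001 -0.   ] | turn -0.0 then shift mm [ 1.  -0.1 -1. ]
```

View pics/w4.png

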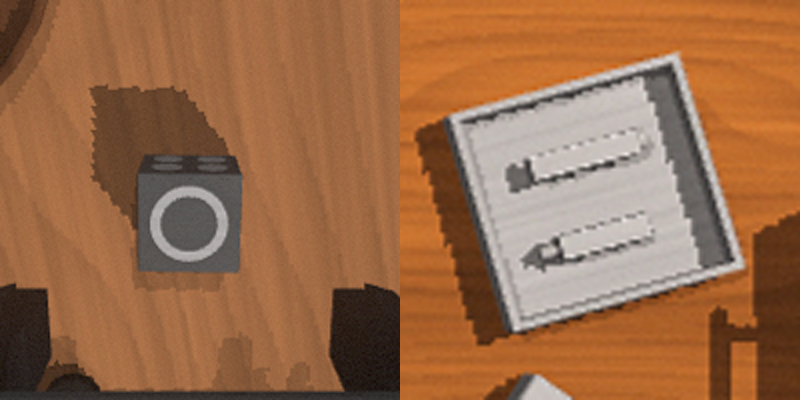

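Left crop: the block's top ring is centred at (189,223), and the block is turned about 1.5° clockwise from the gripper. Right crop: both punches lie flat and apart in the tray.

```bash
python3 -c "
from h import *
c=np.load('w4.npy',allow_pickle=True).item()
p=w(180+189/2-.25,100+223/2-.25,.04,c=c);print(p)
plan([p[0],p[1],.027],-10.5)"
```

```text
[0.61270604 0.20056851 0.04      ]
t=23.95 tcp [0.6124 0.1989 0.1492] yang -9.1 q6 0.29 w 70.3mm tilt [-0. -0.] | turn 1.4 then shift mm [  1.7  -0.  122.2]
```

>>> step_arm --steps '[[[0.0015,0,0.05],[0,0,1.4],0.07],[[0,0,0.05],[0,0,0],0.07],[[0,0,0.018],[0,0,0],0.07],[[0,0,0.004],[0,0,0],0.07],[[0,0,0],[0,0,0],0.03],[[0,0,0],[0,0,0],0.03],[[0,0,0],[0,0,0],0.03],[[0,0,0],[0,0,0],0.03],[[0,0,0],[0,0,0],0.03],[[0,0,0],[0,0,0],0.03]]' --newtons 45

```text
time: 25.2
tcp_pos: [0.6128, 0.2019, 0.0281]
eef_rot: [2.413, 2.011, 0.001]
force: [-2.4, 0.3, 6.1]
gripper_width: 0.447
gripper_force: 45.0
```

```bash
python3 -c "
from h import *
plan([.6295,.0107,.052],-10.5)"
```

```text
t=25.20 tcp [0.6128 0.2019 0.0281] yang -10.4 q6 0.32 w 39.4mm tilt [0.001 0.   ] | turn 0.1 then shift mm [-184.9   51.3  -23.9]
```

>>> step_arm --steps '[[[0,0,-0.04],[0,0,0],0.03],[[0,0,-0.03],[0,0,0],0.03],[[-0.04,0.011,0],[0,0,0],0.03],[[-0.045,0.0125,0],[0,0,0],0.03],[[-0.045,0.0125,0],[0,0,0],0.03],[[-0.034,0.009,0],[0,0,0],0.03],[[-0.02,0.006,0],[0,0,0],0.03],[[0,0,0],[0,0,0],0.03],[[0,0,0.028],[0,0,0],0.03],[[0,0,0.01],[0,0,0],0.03],[[0,0,0.002],[0,0,0],0.03],[[0,0,0],[0,0,0],0.03],[[0,0,0],[0,0,0],0.03]]'

```text
time: 26.82
tcp_pos: [0.6299, 0.0116, 0.058]
eef_rot: [2.413, 2.01, 0.001]
force: [0.6, 0.3, -5.7]
gripper_width: 0.447
gripper_force: 45.0
```

```bash
python3 -c "
from h import *
plan([.6295,.0117,.0531],-10.5)
t=env.get_image('scene');print(env.read_state()['force'])"
```

```text
t=26.82 tcp [0.6299 0.0116 0.058 ] yang -10.4 q6 0.01 w 39.4mm tilt [ 0.001 -0.   ] | turn 0.1 then shift mm [ 0.  -0.4  4.9]
[-0.32922518  0.07997674 -5.26660508]
```

>>> step_arm --steps '[[[0,0,0.002],[0,0,0],0.03],[[0,0,0.0015],[0,0,0],0.03],[[0,0,0.001],[0,0,0],0.03],[[0,0,0.0005],[0,0,0],0.03],[[0,0,0],[0,0,0],0.03]]'

```text
time: 27.5
tcp_pos: [0.6295, 0.0115, 0.0531]
eef_rot: [2.414, 2.011, 0.0]
force: [-5.2, -0.4, 5.7]
gripper_width: 0.451
gripper_force: 45.0
```

Contact is made, so I'll release, lift clear and back off.

>>> step_arm --steps '[[[0,0,0],[0,0,0],0.06],[[0,0,0],[0,0,0],0.06],[[0,0,0],[0,0,0],0.06],[[0,0,-0.03],[0,0,0],0.06],[[0,0,-0.05],[0,0,0],0.06],[[0,0,-0.05],[0,0,0],0.06],[[0,-0.04,-0.03],[0,0,0],0.06],[[0,-0.05,0],[0,0,0],0.06],[[0,-0.05,0],[0,0,0],0.06],[[0,-0.05,0],[0,0,0],0.06],[[0,0,0],[0,0,0],0.06],[[0,0,0],[0,0,0],0.06]]'

```text
time: 29.0
tcp_pos: [0.4437, 0.0456, 0.2127]
eef_rot: [2.413, 2.01, 0.002]
force: [0.6, -0.5, -0.0]
gripper_width: 0.68
gripper_force: 0.0
```

```bash
python3 -c "
from h import *
t=env.get_image('top');s=env.get_image('scene')
a=cv2.resize(t[140:290,60:490],(800,279));b=cv2.resize(s[130:300,100:500],(750,319));b=cv2.copyMakeBorder(b,0,0,0,50,0)
cv2.imwrite('pics/fin.png',np.vstack([a,b]))"
```

```text
(no output)
```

View pics/fin.png

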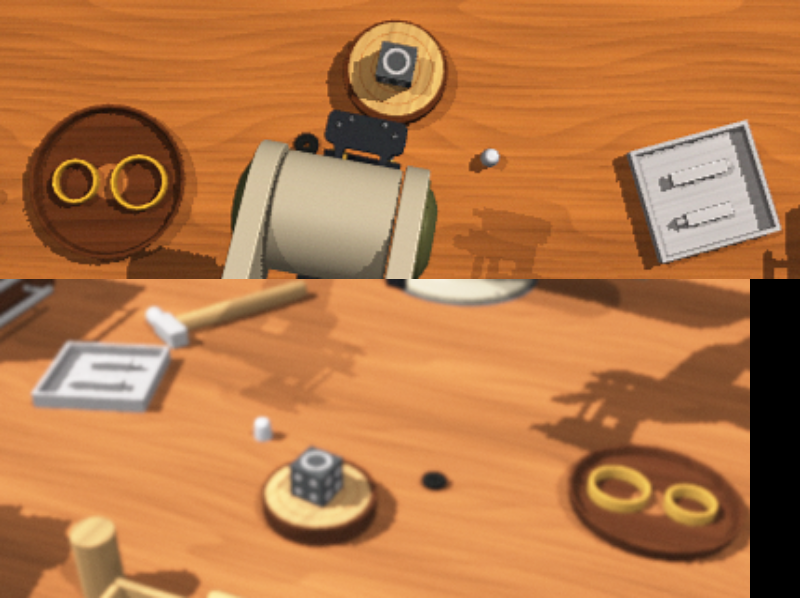

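The final views show both bangles flat in the dish and the punches apart in the tray. The block stands on the middle of the slice with its ring up, and the arm is clear of everything.

```bash
python3 -c "
from cell import env
print(env.hand_in())"
```

```text
the job is handed in; nothing more can be done
None
```

Job handed in at about 29 s: bangles flat side by side in the dish, punches flat and apart in the tray, and the doming block on the middle of the log slice with its large hollow up; the hand-in returned no verdict.

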